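# Set a filter pot's bayonet lid at half-lock

### The arm

A 7-joint arm with a two-finger parallel gripper is mounted at the origin on the work surface. World frame = base frame: x ahead of the robot, y to its left, z up, the work surface at z = 0. Lengths are in m, angles in rad, forces in N, time in s.
With the tool pointing down it reaches from about 0.425 to 0.875 m from the base axis. Payload 4.7 kg.
Tool frame: the origin (TCP) lies midway between the tips of the shut fingers; the grasp point (between the pads) lies 19 mm behind it (ctrl.grip_point_offset is the distance from the TCP to the grasp point, in m); z points along the fingers, y is the line along which they close (so a half turn about z gives the same grasp; the last joint's range is limited). The gripper opens to 87 mm and grips with 3 to 60 N. Pads are 19 mm wide; open, the fingers measure 117 mm over their backs; the gripper's body (75 mm by 190 mm) begins 51 mm behind the grasp point.
Start: joints at [1.152, 0.321, -0.07, 1.45, 0.023, 1.371, -0.057], TCP at [0.273, -0.59, 0.223] pointing down, gripper open.
Joint ranges: [-2.86, 2.86], [-0.3, 2.09], [-1.38, 1.24], [0.06, 2.45], [-1.56, 4.7], [0.09, 2.05], [-2.69, 2.69]. Speed limits (rad/s): [2.57, 2.57, 3.14, 3.14, 3.14, 3.14, 3.14].

### API

Orientations are given as a rotation vector (axis times angle).
In Python, from bench import ctrl gives the robot as it stands.
- The arm moves only by the tool move_arm, never from a script. Its argument "increments" is text: rows parted by semicolons, each of 7 numbers parted by spaces: the shift along the world's x, y, z in mm, then the turn, a rotation vector about the world's x, y, z in degrees, then the closure in counts, from 0 (fully open) to 255 (shut). A call has exactly 8 rows; each row shifts and turns the commanded pose from where the row before left it; what a row does not reach is not made up. A row lasts 1/12 s, in which the tool goes at most 41.7 mm and 7.16 degrees, less where a joint would pass 70% of its speed; a pose out of reach is approached as far as the arm can. A call with a gripper value outside its range is refused whole. The fingers move at their own pace and stop on an object; "grip_force" is the grip in N (left out, the last holds). Time passes only in rows, so rows that do not move let the fingers close, or fill a call up. It gives the time, the measured TCP pose, the force, the opening and the grip force at its end, in the units of the state.
- ctrl.get_state(): the state, without advancing time (a new reading comes with each control period).
- ctrl.get_image(name): name is "scene" or "top" or "wrist"; returns a dict with "frame" (480x640x3 uint8, red, green, blue), "depth" (480x640 float32, m along the optical axis (not along the pixel's ray), 0 where there is no reading), "fx", "fy", "cx", "cy" (pixels), "position" and "orientation" of the camera in the world. Camera axes: x right, y down, z forward; pixel columns grow to the right and rows downward; lengths in m; the calibration is good to about 2 mm. The wrist camera is an equidistant fisheye: a pixel r from the principal point sees the ray r / f radians off the axis. A picture is of the moment at which its call begins.
- ctrl.close_job(): hands the job in; it is judged then, once.
Trained networks look in a picture, given as the dict that the camera call returned (one of the last four; its "shot" number tells which), for a name from the list of things; names that differ only in an ending like _2 or _b are one class to them, and where a whole thing is asked for, a point or a joint stands for the part that bears it (a point fixed in the world has none). Each returns a list of dicts, best first, with "score" (0 to 1); they miss things now and then, are a little off and sometimes report something else, mostly with a low value. They report only what shows in the picture. A call takes as long as a camera call. They do not tell look-alikes from the thing itself.
- ctrl.find_in(target, picture): "centre" ([x, y, z] in m, in world coordinates, good to about 4 mm: the middle of the surface that is visible of it).
- ctrl.silhouettes(target, picture): "region" (480x640 bool, what is visible of it).
The state is a dict: "time": time; "joint_positions": joint angles; "qd": joint speeds; "joint_torque": joint torques, N m; "position": TCP position; "tool_rot": TCP orientation; "ft_force": force on the tool from outside, world axes, zero at the start; "torque": the same for the moment, N m; "grip_width": opening from 0.0 (shut) to 1.0 (fully open); "grip_force": force on a finger pad.
Only numpy, scipy, OpenCV 4.12 (cv2) and the standard library are available. Lean on these libraries where they do the work, as an engineer would, in place of code of your own. Each camera call takes 0.05 s, during which the arm holds its last target. There are 200 camera calls.

### The job

Take the filter pot by its handle and slide it along its track, without lifting or tipping it, until it is centred on the empty service station. Then set the bayonet lid with the grip bar fully down into the pot, its bar in line with the pot's handle, and twist it clockwise just to the half-way mark (45 degrees), never as far as the lock click. Finish still gripping the lid there at half-way, and leave everything else on the bench where it is.

Things in the scene. Friction and masses are not known exactly. Their poses are not given: they have to be found in the camera images.
- track: fixed glide track, 127 x 370 mm, long along its own y: slippery plastic floor 4 mm thick between two aluminium rails (tops 16 mm above the bench, 103 mm apart), closed at both ends, with two marked stations 180 mm apart. Origin: centre of its underside; z up
- service_mark: the empty service station: a flat white disc inlay (84 mm, black centre dot) on the track floor. Origin: its centre, 4 mm above the bench. The other station, a white square outline, is under the pot at the start; either may be at either end of the track
- pot: open aluminium filter pot, 0.5 to 1.1 kg, loose, standing on the track floor. Origin: centre of its underside; z up. Black foot 100 (x) x 110 (y) x 10 mm high, between the rails with 1.5 mm play each side. Round body 92 mm outside, 76 mm bore, rim 75 mm above the origin. A straight handle points along the pot's -x
- pot_handle (a point): grip point of the pot's black bar handle: 83 mm along -x and 55 mm above the pot's origin (the bar's mid-height). The bar lies along the pot's x, is 16 mm wide (y) and 18 mm high, and is clear of the body for 27 mm either way. Axes as the pot's
- pot_mouth (a point): centre of the pot's mouth at rim height, axes as the pot's. Two dark inward tabs, 6 mm thick, 66 mm apart, leave two gaps 36 degrees wide on the pot's +x and -x. The lid enters with its bar along x (in line with the handle) within 6 degrees and 2 mm sideways; stops let it turn only clockwise seen from above
- half_mark (a point): half-way mark: slim white pip outside the rim, 45 degrees clockwise (from above) from the pot's +x gap; a twin lies opposite. The lid's bar and ears point at the pips at half-way. A wide white block at 90 degrees marks locked. Turning is free to 54 degrees, then a spring pin resists (about 5 N on the lug), and clicks near 90
- lid: loose bayonet lid, 0.16 kg, upright on the bench. Origin: centre of its underside; z up. Plug 62 mm wide, 13 mm deep, with two lugs at its bottom on the lid's +x and -x (72 mm over the tips, 5 mm high); flange 86 mm wide, 13 to 19 mm up, an ear over each lug. Same after a half turn. Seated (flange on rim) its origin is 62 mm above the pot's; lugs then have 2 mm play under the tabs
- lid_bar (a point): middle of the lid's black grip bar, 35 mm above the lid's origin: 60 mm long (lid's x), 14 mm wide (y), from 19 to 50 mm above the lid's origin. Axes as the lid's
- blank_cap: loose round blanking cap with a mushroom knob, 72 mm diameter, 36 mm high; not the bayonet lid (no flange, no bar). Bystander
- seal_ring: loose flat rubber ring, 72 mm outside, 6 mm high. Bystander
- screwdriver: loose screwdriver lying on the bench. Bystander
- heat_sink: loose finned heat sink, 90 x 90 x 39 mm. Bystander
- drive_caddy: loose drive caddy lying flat, 155 x 102 x 27 mm. Bystander
- wipe_bottle: loose closed bottle, 60 mm diameter, 150 mm high. Bystander
- fan_module: loose square fan, 80 x 80 x 38 mm. Bystander
Things that resemble listed ones, but are neither listed nor needed, are in the scene too. What is shaped like the lid but purple or yellow is not meant.

How it is judged:
On the way, in this order (a step that is already met when the one before it is completed fails the run):
1. the pot stands on the service station, within 10 mm of its centre (horizontal distance between pot and service_mark below 0.01 m and height (world z) of pot below 0.007 m and angle between pot's own z axis and vertical below 0.06 rad), for 0.2 s.
2. the lid is down in the pot's mouth with its bar in line with the handle (all of step 1 and horizontal distance between lid and pot below 0.004 m and z of lid in the frame of pot between 0.059 and 0.0648 m and angle between lid's own z axis and vertical below 0.08 rad and angle between the x axis of lid and the x axis of pot, either way round below 0.25 rad), for 0.1 s.
At the end, for the whole second after the job is handed in: The pot stands flat on the track within 10 mm of the service mark's centre; the lid is in its mouth, down on the rim (within 3 mm) and centred within 4 mm, turned 45 degrees (35.5 to 54.5) from entry; the fingers still grip it (more than 3 N) and all is still (all of step 1 and horizontal distance between lid and pot below 0.004 m and z of lid in the frame of pot between 0.059 and 0.0648 m and angle between lid's own z axis and vertical below 0.08 rad and angle between the x axis of lid and the x axis of pot, either way round between 0.62 and 0.95 rad and contact force between the fingers and lid above 3 N and linear speed of each of lid, pot below 0.02 m/s and angular speed of lid below 0.1 rad/s); the arm keeps its last pose, push and grip.
It fails at once if the pot is lifted more than 8 mm off the track (height (world z) of pot above 0.012 m).
It fails at once if the pot is tipped more than 10 degrees (angle between pot's own z axis and vertical above 0.175 rad).
It fails at once if the lid is twisted past 63 degrees, into the lock (horizontal distance between lid and pot below 0.006 m and z of lid in the frame of pot below 0.066 m and angle between the x axis of lid and the x axis of pot, either way round above 1.1 rad).
It fails at once if a bystander is moved more than 30 mm (distance of any of blank_cap, seal_ring, screwdriver, heat_sink, drive_caddy, wipe_bottle, fan_module from where it was at the start of the episode above 0.03 m).
It also fails if it takes over 61 s, if anything falls off the work surface, if the arm or the gripper's body presses on something with over 40 N, if the wrist force passes 120 N, or if a joint passes its speed limit or range.

## Working session

There is one attempt and no reset: what is moved stays moved. The work goes in short steps, Python scripts to look and compute and a tool call to move; the robot and the scene stay as the last step left them, time stands still between calls to the robot, and variables do not carry over. Pictures are saved under pics/ and viewed, at most 10 in all, crops included, and the job is handed in when it is done.

Besides the shell and the picture viewer there is one more tool, called after "Request:" by a JSON object that holds its "op" and its "data". move_arm: Moves the arm, as the interface text tells. Its arguments: {"type":"object","properties":{"increments":{"type":"string"},"grip_force":{"type":"number"}},"required":["increments"]}

```bash
mkdir -p pics; cat > h.py <<'E'
import numpy as np, cv2
from scipy.spatial.transform import Rotation as R
from bench import ctrl
def rot(p):
    o=np.array(p["orientation"],float)
    return o if o.shape==(3,3) else R.from_rotvec(o).as_matrix()
def cloud(p):  # pinhole
    d=p["depth"]; v,u=np.mgrid[:480,:640]
    c=np.stack([(u-p["cx"])/p["fx"]*d,(v-p["cy"])/p["fy"]*d,d],-1)
    return c@rot(p).T+np.array(p["position"])
def save(p,n,box=None,s=1):
    f=p["frame"][...,::-1]
    if box: f=f[box[1]:box[3],box[0]:box[2]]
    cv2.imwrite(n,cv2.resize(f,None,fx=s,fy=s,interpolation=cv2.INTER_CUBIC))
E
python3 - <<'E'
from h import *
for n in("top","scene"):
    p=ctrl.get_image(n); save(p,f"pics/{n}.png"); np.savez(f"{n}.npz",xyz=cloud(p),frame=p["frame"])
    print(n,p["position"],p["orientation"],p["fx"])
    for t in("track","service_mark","pot","pot_handle","pot_mouth","lid","lid_bar","half_mark"):
        print(t,[(np.round(d["centre"],3).tolist(),round(d["score"],2)) for d in ctrl.find_in(t,p)[:4]])
s=ctrl.get_state();print(s)
E
```

```text
top [ 0.37450036 -0.07538478  1.53050638] [-2.15648515  2.17930917 -0.11873267] 568.8821749471939
track [([0.579, 0.018, 0.005], 0.74)]
service_mark [([0.566, 0.079, 0.005], 0.57), ([0.579, 0.017, 0.005], 0.25)]
pot []
pot_handle []
pot_mouth [([0.593, -0.104, 0.011], 0.93), ([0.472, 0.33, 0.014], 0.35)]
lid [([0.296, -0.311, 0.024], 0.95), ([0.439, -0.362, 0.021], 0.65)]
lid_bar [([0.298, -0.309, 0.017], 0.93), ([0.334, -0.496, 0.015], 0.77), ([0.435, -0.363, 0.016], 0.72), ([0.609, 0.308, 0.005], 0.39)]
half_mark [([0.589, -0.101, 0.014], 0.91)]
scene [0.90237007 0.38337054 0.99492731] [-0.94474835 -2.69667943  0.78842702] 480.74498000431686
track [([0.579, 0.035, 0.006], 0.66)]
service_mark []
pot [([0.599, -0.098, 0.05], 0.71), ([0.611, 0.308, 0.006], 0.49)]
pot_handle [([0.595, -0.099, 0.042], 0.94)]
pot_mouth [([0.594, -0.098, 0.044], 0.94), ([0.773, -0.081, 0.028], 0.28)]
lid [([0.341, -0.485, 0.017], 0.63), ([0.301, -0.308, 0.019], 0.58)]
lid_bar [([0.306, -0.305, 0.017], 0.69), ([0.337, -0.483, 0.018], 0.69), ([0.447, -0.355, 0.018], 0.57)]
half_mark [([0.596, -0.1, 0.043], 0.97)]
{'time': 0.9, 'joint_positions': array([ 1.15208721,  0.32095731, -0.07008376,  1.45051673,  0.02260391,
        1.37081091, -0.056922  ]), 'qd': array([-0.00094435, -0.00063519, -0.00059052,  0.00015625,  0.00015551,
       -0.00048196,  0.0004298 ]), 'joint_torque': array([-6.94151622e-04, -4.91085541e+01, -4.03271159e-01, -3.12768388e+01,
       -6.33878703e-02,  3.36725917e-02,  1.83304746e-05]), 'position': array([ 0.27259491, -0.59008825,  0.22260573]), 'tool_rot': array([ 3.06822060e+00,  6.74511976e-01, -5.21766746e-05]), 'ft_force': array([-0.15243701, -0.69872228, -0.29078689]), 'torque': array([-0.05221557,  0.00965915, -0.00970338]), 'grip_force': 0.0, 'grip_width': 1.000282625293668}
```

View pics/top.png

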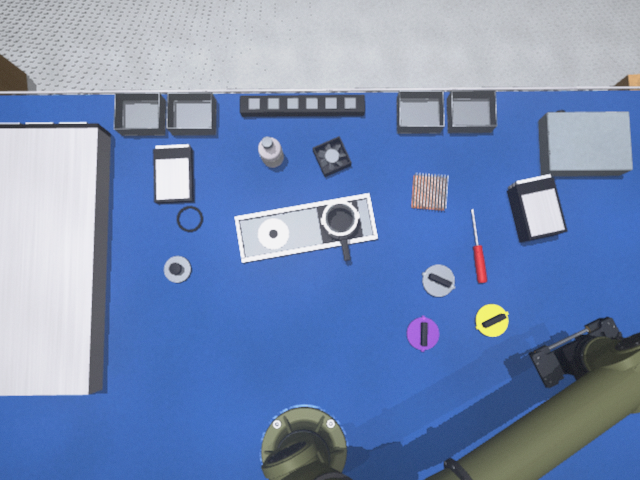

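View pics/scene.png

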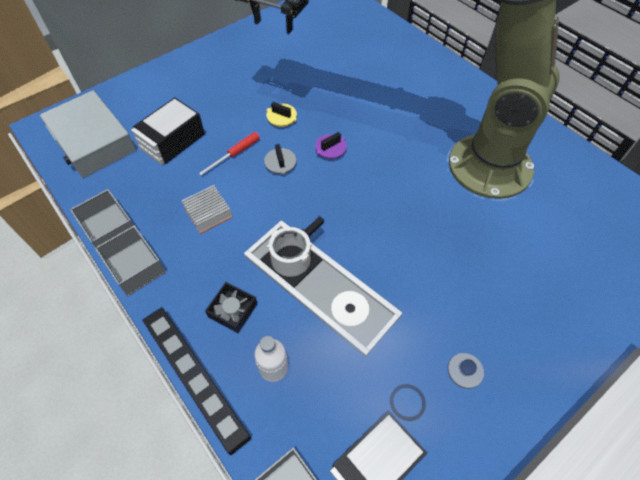

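The top view shows three lid-shaped things: grey at (439,281), purple at (423,334) and yellow at (492,320). The round blank cap is at (177,269). I pick the grey one, which has a flange, ears and a bar. The pot is at (340,220) with its handle toward (347,255). The service disc is at (273,234).

```bash
cat > m.py <<'E'
from h import *
d=np.load("top.npz");X=d["xyz"];f=d["frame"].astype(int)
print("bench z",np.median(X[380:400,150:250,2]))
def sel(u0,v0,u1,v1,m):
    k=np.zeros((480,640),bool);k[v0:v1,u0:u1]=m[v0:v1,u0:u1];return k
z=X[...,2]; mn=f.min(-1);mx=f.max(-1)
# disc
k=sel(250,210,298,255,(mn>225)&(z<.012)); 
n,l,st,_=cv2.connectedComponentsWithStats(k.astype(np.uint8)); i=st[1:,4].argmax()+1
P=X[l==i]; print("disc",st[i],P.mean(0),cv2.minEnclosingCircle(P[:,:2].astype(np.float32)))
# rails
k=sel(225,185,385,270,(z>.010)&(z<.022)&(mn>150)); r=cv2.minAreaRect(X[k][:,:2].astype(np.float32)); print("track",r)
# rim
k=sel(305,190,375,245,(z>.065)&(z<.085)&(mn>120)); P=X[k]; print("rim",k.sum(),cv2.minEnclosingCircle(P[:,:2].astype(np.float32)),np.median(P[:,2]))
# handle
k=sel(325,236,365,268,(z>.04)&(mx<90)); P=X[k];print("handle",k.sum(),P.mean(0),cv2.minAreaRect(P[:,:2].astype(np.float32)))
# lid
k=sel(415,255,465,305,(z>.01)&(z<.03)&(mn>90)); P=X[k];print("flange",k.sum(),np.median(P,0),cv2.minEnclosingCircle(P[:,:2].astype(np.float32)),cv2.fitEllipse(P[:,:2].astype(np.float32)))
k=sel(415,255,465,305,(z>.035)&(mx<90)); P=X[k];print("bar",k.sum(),P.mean(0),cv2.minAreaRect(P[:,:2].astype(np.float32)))
vx=cv2.fitLine(P[:,:2].astype(np.float32),cv2.DIST_L2,0,.01,.01).ravel();print("bar ang",np.degrees(np.arctan2(vx[1],vx[0])))
E
python3 m.py; python3 -c "
import cv2;f=cv2.imread('pics/top.png')
cv2.imwrite('pics/crop1.png',cv2.resize(f[175:345,225:515],None,fx=2.7,fy=2.7,interpolation=cv2.INTER_CUBIC))"
```

```text
bench z 0.00019375119920317374
disc [258 218  31  32 690] [0.56865413 0.0813327  0.00441126] ((0.5689541697502136, 0.08169848471879959), 0.04307478666305542)
track ((0.5823918581008911, -0.00847567617893219), (0.12728852033615112, 0.37021148204803467), 9.433212280273438)
rim 435 ((0.5871477127075195, -0.10180694609880447), 0.05619964376091957) 0.07881024766161104
handle 12 [ 0.54076967 -0.1092326   0.06864009] ((0.5232720375061035, -0.11766497045755386), (0.05830828845500946, 0.02357655018568039), 23.56060028076172)
flange 667 [ 0.43504335 -0.35830952  0.01867223] ((0.4385778307914734, -0.3602792024612427), 0.04653104022145271) ((0.43624258041381836, -0.35980430245399475), (0.06876203417778015, 0.07523610442876816), 158.3040008544922)
bar 69 [ 0.43395538 -0.35993459  0.04765072] ((0.4358446002006531, -0.3575962781906128), (0.05654911324381828, 0.012534565292298794), 65.93377685546875)
bar ang 67.44044
```

View pics/crop1.png

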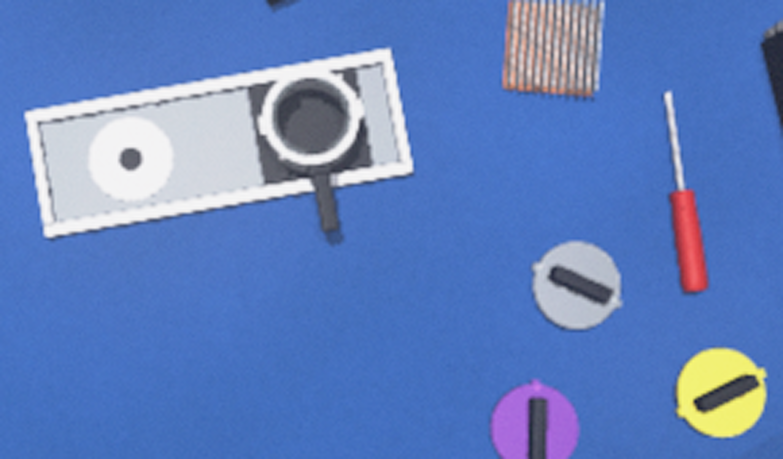

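The crop confirms the grey bayonet lid at about (577,285), with its ears in line with the bar at about 66°. The pot handle points toward (330,232). Moving above the handle.

Request:
{"op": "move_arm", "data": {"increments": "15 30 0 0 0 -2 0;15 30 0 0 0 -2 0;15 30 0 0 0 -2 0;15 30 0 0 0 -2 0;15 30 0 0 0 -2 0;15 30 0 0 0 -2 0;15 30 0 0 0 -2 0;15 30 0 0 0 -1.4 0", "grip_force": 30}}

```text
time: 1.57
position: [0.3931, -0.3486, 0.2229]
tool_rot: [3.131, 0.255, 0.0]
ft_force: [0.6, 0.0, 1.3]
grip_width: 1.001
grip_force: 0.0
```

Request:
{"op": "move_arm", "data": {"increments": "15 30 -5 0 0 0 0;15 30 -5 0 0 0 0;15 30 -5 0 0 0 0;15 30 -5 0 0 0 0;15 30 -5 0 0 0 0;15 30 -5 0 0 0 0;15 30 -5 0 0 0 0;15 30 -5 0 0 0 0"}}

```text
time: 2.23
position: [0.5132, -0.1086, 0.1827]
tool_rot: [3.13, 0.257, 0.001]
ft_force: [-0.1, -0.0, -0.2]
grip_width: 1.001
grip_force: 0.0
```

```bash
cat >> h.py <<'E'
def wcloud(p):
    d=p["depth"]; v,u=np.mgrid[:480,:640]; a=(u-p["cx"])/p["fx"]; b=(v-p["cy"])/p["fy"]; r=np.hypot(a,b)+1e-9
    t=np.tan(np.minimum(r,1.5))/r
    return np.stack([a*t*d,b*t*d,d],-1)@rot(p).T+np.array(p["position"])
E
python3 - <<'E'
from h import *
s=ctrl.get_state();print(s["position"],s["tool_rot"])
p=ctrl.get_image("wrist");save(p,"pics/w1.png");np.savez("w1.npz",xyz=wcloud(p),frame=p["frame"])
for t in("pot_handle","pot_mouth","pot","service_mark"):
    print(t,[(np.round(d["centre"],3).tolist(),round(d["score"],2)) for d in ctrl.find_in(t,p)[:3]])
E
```

```text
[ 0.51318001 -0.10863288  0.18274097] [3.13043423e+00 2.56997995e-01 1.12314523e-03]
pot_handle [([0.594, -0.101, 0.067], 0.74)]
pot_mouth [([0.593, -0.109, 0.068], 0.88)]
pot [([0.594, -0.103, 0.069], 0.55), ([0.675, -0.334, 0.032], 0.16)]
service_mark [([0.568, 0.079, 0.002], 0.91)]
```

View pics/w1.png

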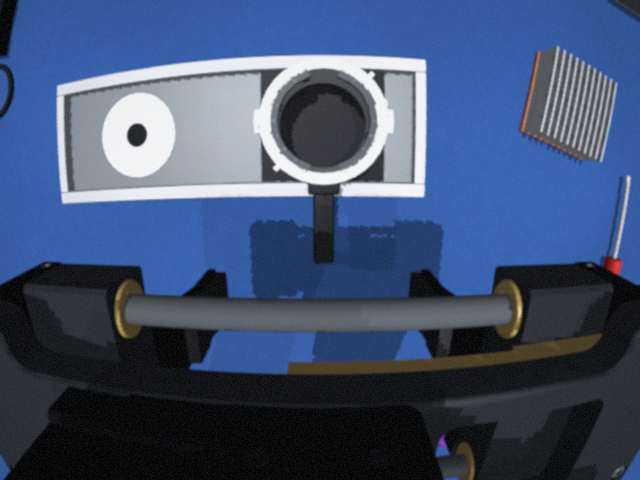

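The wrist view shows the handle at (323,225), midway between the fingers. The rim is at (323,122) and the disc's dot at (137,134). I'll fit these quickly.

```bash
cat > wm.py <<'E'
import sys
from h import *
def measure(X,f):
    z=X[...,2]; f=f.astype(int); mn=f.min(-1);mx=f.max(-1)
    near=np.linalg.norm(X[...,:2]-[0.575,-0.01],axis=-1)<.25
    k=near&(z>.065)&(z<.09)&(mn>130); n,l,st,_=cv2.connectedComponentsWithStats(k.astype(np.uint8));i=st[1:,4].argmax()+1
    P=X[l==i][:,:2]; c=P.mean(0)
    for _ in range(8):
        r=np.linalg.norm(P-c,axis=1); Q=P[(r<.049)&(r>.03)]
        # inner/outer weighted circle: fit algebraic
        A=np.c_[2*Q,np.ones(len(Q))];s=np.linalg.lstsq(A,(Q**2).sum(1),rcond=None)[0];c=s[:2]
    print("rim c",c,"r",np.sqrt(s[2]+c@c),"z",np.median(X[l==i][:,2]))
    k=near&(z>.055)&(z<.08)&(mx<80)&(np.linalg.norm(X[...,:2]-c,axis=-1)>.055)&(np.linalg.norm(X[...,:2]-c,axis=-1)<.13)
    P=X[k]; L=cv2.fitLine(P[:,:2].astype(np.float32),cv2.DIST_HUBER,0,.01,.01).ravel(); print("handle",k.sum(),P.mean(0),np.degrees(np.arctan(L[1]/L[0])))
    k=near&(z<.012)&(z>-.004)&(mn>215); n,l,st,_=cv2.connectedComponentsWithStats(k.astype(np.uint8))
    for i in range(1,n):
        P=X[l==i][:,:2].astype(np.float32)
        if st[i,4]>200: print("white",st[i],cv2.minEnclosingCircle(P),P.mean(0))
if __name__=="__main__":
    d=np.load(sys.argv[1]);measure(d["xyz"],d["frame"])
E
python3 wm.py w1.npz
```

```text
rim c [ 0.59894976 -0.09827935] r 0.04225541649591102 z 0.0796167465506224
handle 1401 [ 0.51815566 -0.11187586  0.06861125] 9.068262
white [ 102   93   73   84 4329] ((0.5685336589813232, 0.08163081854581833), 0.042432207614183426) [0.5691179  0.07968994]
```

Request:
{"op": "move_arm", "data": {"increments": "4 -3 -25 0 0 0 0;0 0 -25 0 0 0 0;0 0 -25 0 0 0 0;0 0 -25 0 0 0 0;0 0 -22 0 0 0 0;0 0 -20 0 0 0 0;0 0 0 0 0 0 120;0 0 0 0 0 0 255", "grip_force": 30}}

```text
time: 3.15
position: [0.5155, -0.1146, 0.0401]
tool_rot: [-3.131, -0.253, 0.003]
ft_force: [0.8, -0.3, 0.9]
grip_width: 0.917
grip_force: 0.0
```

Request:
{"op": "move_arm", "data": {"increments": "0 0 0 0 0 0 255;0 0 0 0 0 0 255;0 0 0 0 0 0 255;0 0 0 0 0 0 255;0 0 0 0 0 0 255;0 0 0 0 0 0 255;0 0 0 0 0 0 255;0 0 0 0 0 0 255"}}

```text
time: 3.82
position: [0.5166, -0.1131, 0.0406]
tool_rot: [3.131, 0.257, 0.0]
ft_force: [0.0, -0.0, 0.5]
grip_width: 0.322
grip_force: 0.0
```

Request:
{"op": "move_arm", "data": {"increments": "0 0 0 0 0 0 255;0 0 0 0 0 0 255;0 0 0 0 0 0 255;0 0 0 0 0 0 255;0 0 0 0 0 0 255;0 0 0 0 0 0 255;0 0 0 0 0 0 255;0 0 0 0 0 0 255"}}

```text
time: 4.48
position: [0.5165, -0.1129, 0.0405]
tool_rot: [-3.131, -0.258, 0.0]
ft_force: [-0.8, 0.4, 0.3]
grip_width: 0.179
grip_force: 30.0
```

Request:
{"op": "move_arm", "data": {"increments": "-1 6 0 0 0 0 255;-2 12 0 0 0 0 255;-2 12 0 0 0 0 255;-2 12 0 0 0 0 255;-2 12 0 0 0 0 255;-2 12 0 0 0 0 255;-2 12 0 0 0 0 255;-2 12 0 0 0 0 255"}}

```text
time: 5.15
position: [0.5012, -0.0217, 0.0405]
tool_rot: [3.131, 0.258, -0.0]
ft_force: [0.0, -3.2, -1.7]
grip_width: 0.183
grip_force: 30.1
```

Request:
{"op": "move_arm", "data": {"increments": "-2 12 0 0 0 0 255;-2 12 0 0 0 0 255;-2 12 0 0 0 0 255;-2 12 0 0 0 0 255;-2 12 0 0 0 0 255;-2 12 0 0 0 0 255;-2 12 0 0 0 0 255;-0.5 3 0 0 0 0 255"}}

```text
time: 5.82
position: [0.4862, 0.0672, 0.0405]
tool_rot: [-3.129, -0.263, 0.001]
ft_force: [-0.0, -1.7, -2.0]
grip_width: 0.182
grip_force: 30.0
```

```bash
python3 - <<'E'
from h import *
from wm import measure
p=ctrl.get_image("wrist"); measure(wcloud(p),p["frame"])
p=ctrl.get_image("top"); measure(cloud(p),p["frame"])
print(ctrl.get_state()["position"],ctrl.get_state()["ft_force"])
E
```

```text
rim c [0.56870992 0.08106157] r 0.04240818488858507 z 0.0796292689477912
handle 3697 [0.49386323 0.0686675  0.06771447] 9.283844
white [ 540   60   99  149 2721] ((0.5985811352729797, -0.0962003543972969), 0.06260621547698975) [ 0.5953828 -0.086953 ]
rim c [0.56818128 0.0798321 ] r 0.04130336542558147 z 0.07884936367810447Traceback (most recent call last):
  File "<stdin>", line 4, in <module>
  File "wm.py", line 14, in measure
    P=X[k]; L=cv2.fitLine(P[:,:2].astype(np.float32),cv2.DIST_HUBER,0,.01,.01).ravel(); print("handle",k.sum(),P.mean(0),np.degrees(np.arctan(L[1]/L[0])))
              ~~~~~~~~~~~^^^^^^^^^^^^^^^^^^^^^^^^^^^^^^^^^^^^^^^^^^^^^^^^^^^^^
cv2.error: OpenCV(4.12.0) /io/opencv/modules/imgproc/src/linefit.cpp:50: error: (-215:Assertion failed) count > 0 in function 'fitLine2D_wods'
```

Request:
{"op": "move_arm", "data": {"increments": "0 0 0 0 0 0 0;0 0 0 0 0 0 0;0 0 0 0 0 0 0;0 0 0 0 0 0 0;0 0 10 0 0 0 0;0 0 30 0 0 0 0;0 0 40 0 0 0 0;0 0 40 0 0 0 0"}}

```text
time: 6.58
position: [0.4862, 0.0639, 0.1621]
tool_rot: [-3.131, -0.258, 0.003]
ft_force: [1.3, -0.6, 0.1]
grip_width: 0.705
grip_force: 0.0
```

Request:
{"op": "move_arm", "data": {"increments": "-4 -34 5 0 0 5 0;-4 -34 5 0 0 5 0;-4 -34 5 0 0 5 0;-4 -34 5 0 0 5 0;-4 -34 5 0 0 5 0;-4 -34 5 0 0 5 0;-4 -34 5 0 0 5 0;-4 -34 5 0 0 5 0"}}

```text
time: 7.25
position: [0.4547, -0.2099, 0.202]
tool_rot: [2.85, 1.318, 0.002]
ft_force: [0.3, -0.1, 0.2]
grip_width: 0.999
grip_force: 0.0
```

Request:
{"op": "move_arm", "data": {"increments": "-4 -34 0 0 0 5 0;-4 -34 0 0 0 5 0;-4 -34 0 0 0 5 0;-4 -34 0 0 0 1.5 0;-2 -18 0 0 0 0 0;0 0 0 0 0 0 0;0 0 0 0 0 0 0;0 0 0 0 0 0 0"}}

```text
time: 7.92
position: [0.4376, -0.361, 0.201]
tool_rot: [-2.635, -1.71, -0.002]
ft_force: [0.6, 0.7, -0.3]
grip_width: 1.001
grip_force: 0.0
```

```bash
cat > lidm.py <<'E'
from h import *
s=ctrl.get_state();print(s["position"],s["tool_rot"],s["joint_positions"].round(2))
M=R.from_rotvec(s["tool_rot"]).as_matrix();print("tool y deg",np.degrees(np.arctan2(M[1,1],M[0,1])))
p=ctrl.get_image("wrist");save(p,"pics/w2.png");X=wcloud(p);f=p["frame"].astype(int)
z=X[...,2];near=np.linalg.norm(X[...,:2]-[.436,-.359],axis=-1)<.055
k=near&(z>.04)&(z<.06)&(f.max(-1)<100);P=X[k]
L=cv2.fitLine(P[:,:2].astype(np.float32),cv2.DIST_HUBER,0,.01,.01).ravel()
r=cv2.minAreaRect(P[:,:2].astype(np.float32))
print("bar",k.sum(),P.mean(0),r,np.degrees(np.arctan(L[1]/L[0])))
k=near&(z>.013)&(z<.026)&(f.min(-1)>100);print("flange",k.sum(),cv2.minEnclosingCircle(X[k][:,:2].astype(np.float32)),np.median(X[k][:,2]))
d=ctrl.find_in("lid_bar",p);print([(np.round(e["centre"],3).tolist(),round(e["score"],2)) for e in d[:3]])
E
python3 lidm.py
```

```text
[ 0.43757498 -0.36102623  0.20100255] [-2.63531341e+00 -1.70975130e+00 -1.58674592e-03] [ 0.82  0.17 -0.2   1.69  0.03  1.29  0.2 ]
tool y deg -24.050220885083302
bar 1003 [ 0.43873124 -0.35762774  0.05050771] ((0.43877923488616943, -0.35870200395584106), (0.05928421765565872, 0.013089674524962902), 65.69749450683594) 65.48416
flange 5185 ((0.4387134611606598, -0.35956132411956787), 0.04716996103525162) 0.01967579491707211
[([0.305, -0.316, 0.023], 0.92), ([0.44, -0.356, 0.022], 0.66), ([0.338, -0.475, 0.014], 0.63)]
```

View pics/w2.png

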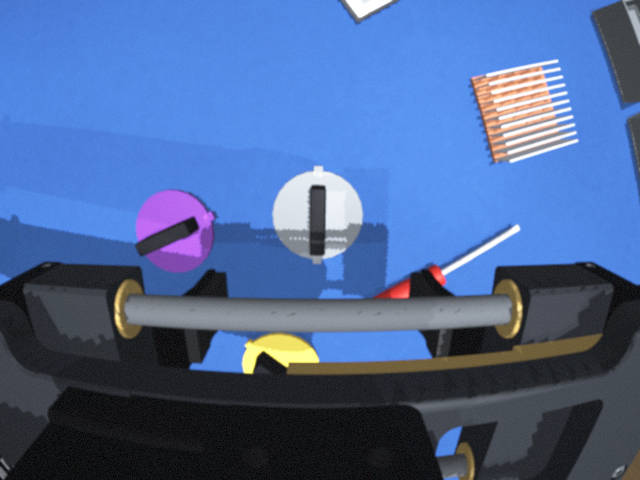

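The wrist view shows the grey lid at (317,213), its bar parallel to the pads. The purple lid at (175,230) and the screwdriver at (430,280) are both clear of the fingers.

Request:
{"op": "move_arm", "data": {"increments": "1 2 -35 0 0 0 0;0 0 -35 0 0 0 0;0 0 -35 0 0 0 0;0 0 -30 0 0 0 0;0 0 -20 0 0 0 0;0 0 -15 0 0 0 0;0 0 -8 0 0 0 0;0 0 0 0 0 0 255", "grip_force": 40}}

```text
time: 8.68
position: [0.4375, -0.3582, 0.0211]
tool_rot: [-2.632, -1.709, 0.001]
ft_force: [0.4, 1.1, 0.1]
grip_width: 0.975
grip_force: 0.0
```

Request:
{"op": "move_arm", "data": {"increments": "0 0 0 0 0 0 255;0 0 0 0 0 0 255;0 0 0 0 0 0 255;0 0 0 0 0 0 255;0 0 0 0 0 0 255;0 0 0 0 0 0 255;0 0 0 0 0 0 255;0 0 0 0 0 0 255"}}

```text
time: 9.35
position: [0.4381, -0.3601, 0.0227]
tool_rot: [2.636, 1.708, 0.0]
ft_force: [-0.3, 0.2, 0.4]
grip_width: 0.402
grip_force: 0.0
```

Request:
{"op": "move_arm", "data": {"increments": "0 0 0 0 0 0 255;0 0 0 0 0 0 255;0 0 0 0 0 0 255;0 0 0 0 0 0 255;0 0 0 0 0 0 255;0 0 0 0 0 0 255;0 0 0 0 0 0 255;0 0 0 0 0 0 255"}}

```text
time: 10.02
position: [0.438, -0.3601, 0.0225]
tool_rot: [-2.636, -1.709, 0.0]
ft_force: [-0.6, -0.4, 0.2]
grip_width: 0.159
grip_force: 40.0
```

Request:
{"op": "move_arm", "data": {"increments": "0 0 5 0 0 0 255;0 0 15 0 0 0 255;0 0 25 0 0 0 255;0 0 30 0 0 0 255;0 0 30 0 0 0 255;0 0 30 0 0 0 255;0 0 25 0 0 0 255;0 0 10 0 0 0 255"}}

```text
time: 10.68
position: [0.4397, -0.3612, 0.1971]
tool_rot: [2.631, 1.705, 0.003]
ft_force: [0.6, -0.8, -1.0]
grip_width: 0.157
grip_force: 40.0
```

Request:
{"op": "move_arm", "data": {"increments": "4 14 0 0 0 -2 255;8 28 0 0 0 -4 255;8 28 0 0 0 -4 255;8 28 0 0 0 -4 255;8 28 0 0 0 -4 255;8 28 0 0 0 -4 255;8 28 0 0 0 -4 255;8 28 0 0 0 -4 255"}}

```text
time: 11.35
position: [0.4977, -0.1485, 0.1916]
tool_rot: [-2.99, -0.963, 0.002]
ft_force: [0.5, -0.0, -1.7]
grip_width: 0.154
grip_force: 40.0
```

Request:
{"op": "move_arm", "data": {"increments": "8 28 0 0 0 -4 255;8 28 0 0 0 -4 255;8 28 0 0 0 -4 255;8 28 0 0 0 -4 255;8 28 0 0 0 -4 255;8 28 0 0 0 -4 255;8 28 0 0 0 -2.6 255;8 28 0 0 0 0 255"}}

```text
time: 12.02
position: [0.5617, 0.0752, 0.1915]
tool_rot: [3.131, 0.251, -0.002]
ft_force: [0.0, -0.2, -1.3]
grip_width: 0.158
grip_force: 40.0
```

Request:
{"op": "move_arm", "data": {"increments": "4 6 0 0 0 0 255;0 0 0 0 0 0 255;0 0 0 0 0 0 255;0 0 0 0 0 0 255;0 0 0 0 0 0 255;0 0 0 0 0 0 255;0 0 0 0 0 0 255;0 0 0 0 0 0 255"}}

```text
time: 12.68
position: [0.5661, 0.0792, 0.1927]
tool_rot: [3.131, 0.253, 0.0]
ft_force: [-0.0, -0.7, -1.4]
grip_width: 0.161
grip_force: 40.0
```

```bash
cat > chk.py <<'E'
from h import *
s=ctrl.get_state();print(s["position"],s["joint_positions"].round(2),s["grip_width"])
M=R.from_rotvec(s["tool_rot"]).as_matrix();print("tool y deg",np.degrees(np.arctan2(M[1,1],M[0,1])),"z",M[:,2])
for n in("wrist","scene","top"):
    p=ctrl.get_image(n);save(p,f"pics/{n}3.png");X=wcloud(p) if n=="wrist" else cloud(p);np.savez(f"{n}3.npz",xyz=X,frame=p["frame"])
    for t in("lid","lid_bar","pot","pot_mouth"):
        print(n,t,[(np.round(e["centre"],3).tolist(),round(e["score"],2)) for e in ctrl.find_in(t,p)[:3]])
a=cv2.imread("pics/wrist3.png");b=cv2.imread("pics/scene3.png")[130:370,190:510]
cv2.imwrite("pics/c3.png",np.vstack([a[0:300,80:560],cv2.resize(b,(400,300))[:, :].copy() if 0 else cv2.copyMakeBorder(cv2.resize(b,(400,300)),0,0,40,40,0)]))
E
python3 chk.py
```

```text
[0.56606981 0.07923447 0.19268601] [ 0.26  0.21 -0.51  1.68  0.11  1.28 -1.68] 0.16074852860141411
tool y deg -80.76110615047632 z [ 1.28937613e-04 -2.97905834e-04 -9.99999947e-01]
wrist lid [([0.59, 0.079, 0.188], 0.96)]
wrist lid_bar [([0.587, 0.084, 0.193], 0.84)]
wrist pot [([0.604, 0.088, 0.012], 0.76)]
wrist pot_mouth [([0.601, 0.085, 0.016], 0.98), ([0.59, 0.08, 0.189], 0.56)]
scene lid [([0.587, 0.091, 0.187], 0.94), ([0.311, -0.304, 0.02], 0.92), ([0.344, -0.488, 0.018], 0.89)]
scene lid_bar [([0.589, 0.087, 0.187], 0.77), ([0.308, -0.304, 0.017], 0.66), ([0.338, -0.482, 0.02], 0.57)]
scene pot [([0.581, 0.092, 0.021], 0.71), ([0.775, -0.08, 0.023], 0.7)]
scene pot_mouth [([0.575, 0.092, 0.02], 0.79), ([0.613, 0.308, 0.006], 0.54)]
top lid [([0.326, -0.496, 0.018], 0.98), ([0.295, -0.31, 0.023], 0.75)]
top lid_bar [([0.332, -0.495, 0.014], 0.57), ([0.298, -0.314, 0.019], 0.56), ([0.576, 0.044, 0.186], 0.39)]
top pot [([0.549, 0.043, 0.012], 0.74)]
top pot_mouth [([0.55, 0.039, 0.011], 0.81)]
```

View pics/c3.png

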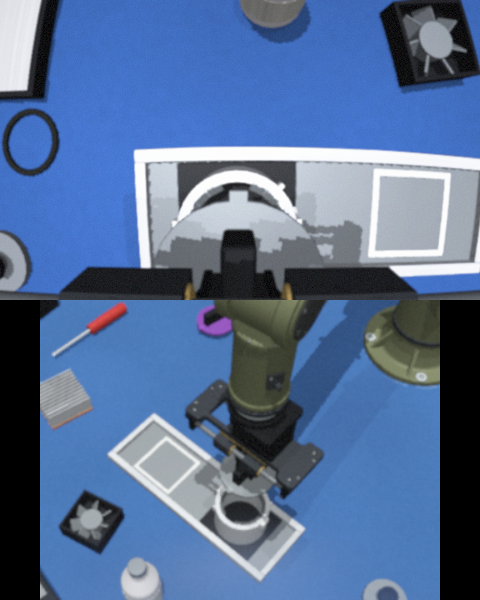

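The wrist crop shows the lid flange over the rim, with the pot mouth behind it at about (238,190). The bar is in line with the gap. The scene crop confirms the lid is above the pot. Next I fit both arcs.

```bash
cat > fit.py <<'E'
from h import *
from scipy.optimize import least_squares
import sys
def edge(X,k,c0,nb=180):
    # outermost radius per azimuth bin
    P=X[k][:,:2];d=P-c0;a=np.arctan2(d[:,1],d[:,0]);r=np.hypot(*d.T);b=((a+np.pi)/(2*np.pi)*nb).astype(int)
    return np.array([P[b==i][np.argmax(r[b==i])] for i in np.unique(b) if (b==i).sum()>=2])
def circ(E,r,c0):
    f=lambda c:np.hypot(*(E-c).T)-r
    s=least_squares(f,c0,loss="soft_l1",f_scale=.0007);return s.x,np.median(np.abs(f(s.x))),len(E)
def go(fn,zr,zf,c0=np.array([.5685,.0805])):
    d=np.load(fn);X=d["xyz"];f=d["frame"].astype(int);z=X[...,2];mn=f.min(-1)
    D=np.linalg.norm(X[...,:2]-c0,axis=-1)
    k=(D<.052)&(abs(z-zr)<.004)&(mn>150);E=edge(X,k,c0);E=E[np.hypot(*(E-c0).T)>.043]
    print("rim",k.sum(),circ(E,.046,c0),np.median(z[k]))
    k=(D<.052)&(abs(z-zf)<.006)&(mn>60);E=edge(X,k,c0);E=E[(np.hypot(*(E-c0).T)>.038)]
    print("flange",k.sum(),circ(E,.043,c0),np.median(z[k]))
    k=(D<.05)&(z>zf+.012)&(z<zf+.04)&(f.max(-1)<80)
    return X,f
if __name__=="__main__":
    for n in("wrist3.npz","scene3.npz"): print(n);go(n,.0795,.190)
E
python3 fit.py
```

```text
wrist3.npz
rim 1656 (array([0.56899617, 0.08081787]), np.float64(0.0002827828776106843), 84) 0.07964543441537561
flange 8286 (array([0.56671507, 0.07959065]), np.float64(0.00023198178965394556), 83) 0.1898311812354479
scene3.npz
rim 343 (array([0.56884562, 0.08050251]), np.float64(0.0012614262277579058), 90) 0.07880434608736353
flange 714 (array([0.56652985, 0.08033118]), np.float64(0.000930598438414202), 98) 0.1888019491639335
```

Request:
{"op": "move_arm", "data": {"increments": "2.3 0.8 -10 0 0 0 255;0 0 -20 0 0 0 255;0 0 -20 0 0 0 255;0 0 -18 0 0 0 255;0 0 -10 0 0 0 255;0 0 -4 0 0 0 255;0 0 0 0 0 0 255;0 0 0 0 0 0 255"}}

```text
time: 14.1
position: [0.5689, 0.0809, 0.1111]
tool_rot: [-3.131, -0.255, -0.001]
ft_force: [0.9, -0.1, -1.1]
grip_width: 0.158
grip_force: 40.0
```

```bash
python3 - <<'E'
from h import *
import fit
s=ctrl.get_state();print(s["position"],s["ft_force"])
p=ctrl.get_image("wrist");save(p,"pics/w4.png");np.savez("w4.npz",xyz=wcloud(p),frame=p["frame"])
p=ctrl.get_image("scene");np.savez("s4.npz",xyz=cloud(p),frame=p["frame"])
for n in("w4","s4"):fit.go(n+".npz",.0795,.190-.082)
E
```

```text
[0.56892386 0.0809223  0.11112131] [ 0.8781067  -0.06994517 -1.10963124]
rim 1647 (array([0.56917837, 0.08073299]), np.float64(0.00019558391879734294), 81) 0.07958159648261937
flange 8279 (array([0.56952501, 0.08133477]), np.float64(0.00021499769687905596), 77) 0.10827900054950867
rim 216 (array([0.56856713, 0.08108094]), np.float64(0.000824612702054809), 64) 0.0784006158461712
flange 584 (array([0.5695706 , 0.08131541]), np.float64(0.0008976862443614772), 90) 0.10798796265610078
```

Request:
{"op": "move_arm", "data": {"increments": "-0.5 -0.4 -2 0 0 0 255;0 0 -3 0 0 0 255;0 0 -3 0 0 0 255;0 0 -3 0 0 0 255;0 0 -3 0 0 0 255;0 0 -3 0 0 0 255;0 0 -3 0 0 0 255;0 0 0 0 0 0 255"}}

```text
time: 14.87
position: [0.5673, 0.0802, 0.0897]
tool_rot: [3.131, 0.255, -0.002]
ft_force: [-0.8, 0.4, -1.8]
grip_width: 0.158
grip_force: 40.0
```

Request:
{"op": "move_arm", "data": {"increments": "0 0 -1 0 0 0 255;0 0 0 0 0 0 255;0 0 -1 0 0 0 255;0 0 0 0 0 0 255;0 0 0 0 0 0 255;0 0 0 0 0 0 255;0 0 0 0 0 0 255;0 0 0 0 0 0 255"}}

```text
time: 15.53
position: [0.5679, 0.0803, 0.0886]
tool_rot: [3.131, 0.255, 0.0]
ft_force: [-0.0, -0.8, -2.3]
grip_width: 0.159
grip_force: 40.0
```

```bash
cat > c.py <<'E'
from h import *
import fit
s=ctrl.get_state();print(s["position"],s["ft_force"],s["torque"],s["joint_positions"].round(2))
M=R.from_rotvec(s["tool_rot"]).as_matrix();print("tool y deg",np.degrees(np.arctan2(M[1,1],M[0,1])))
p=ctrl.get_image("wrist");save(p,"pics/w5.png");np.savez("w5.npz",xyz=wcloud(p),frame=p["frame"])
fit.go("w5.npz",.0795,.0855)
E
python3 c.py
```

```text
[0.56792547 0.08028624 0.08862575] [-0.0055484  -0.81040032 -2.28845585] [ 0.02939669  0.05025104 -0.04522069] [ 0.24  0.3  -0.5   1.79  0.16  1.09 -1.72]
tool y deg -80.70281681442941
rim 1871 (array([0.56909539, 0.08075436]), np.float64(0.00016014589450105005), 77) 0.07965233103534189
flange 9336 (array([0.57249625, 0.08139406]), np.float64(0.0005682865013961341), 84) 0.08567217436821314
```

View pics/w5.png

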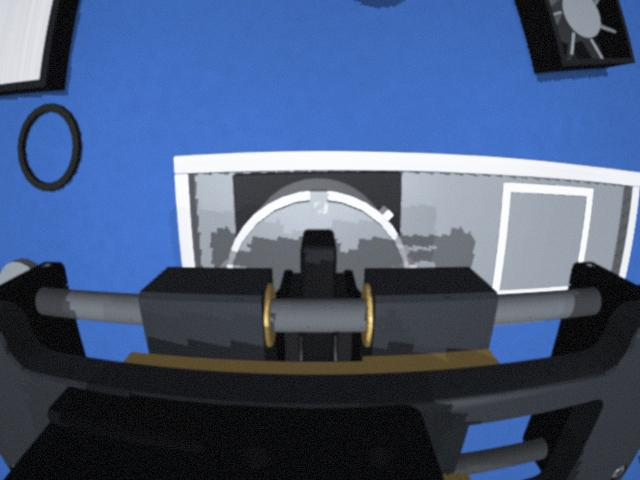

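The lid plug is inside the mouth, with its ear at (320,200) in the gap and a pip at (388,214). I'll ease down until it makes contact.

Request:
{"op": "move_arm", "data": {"increments": "0 0 -1 0 0 0 255;0 0 0 0 0 0 255;0 0 0 0 0 0 255;0 0 0 0 0 0 255;0 0 0 0 0 0 255;0 0 0 0 0 0 255;0 0 0 0 0 0 255;0 0 0 0 0 0 255"}}

```text
time: 16.25
position: [0.568, 0.0803, 0.0885]
tool_rot: [3.131, 0.255, 0.0]
ft_force: [-2.6, -0.4, 4.8]
grip_width: 0.157
grip_force: 40.0
```

Request:
{"op": "move_arm", "data": {"increments": "0 0 -1 0 0 0 255;0 0 0 0 0 0 255;0 0 0 0 0 0 255;0 0 0 0 0 0 255;0 0 0 0 0 0 255;0 0 0 0 0 0 255;0 0 0 0 0 0 255;0 0 0 0 0 0 255"}}

```text
time: 16.92
position: [0.568, 0.0803, 0.0885]
tool_rot: [3.13, 0.254, 0.001]
ft_force: [-5.6, -1.1, 11.5]
grip_width: 0.156
grip_force: 40.0
```

Request:
{"op": "move_arm", "data": {"increments": "0 0 1 0 0 0 255;0 0 0 0 0 -3 255;0 0 0 0 0 -4 255;0 0 0 0 0 -4 255;0 0 0 0 0 -4 255;0 0 0 0 0 -4 255;0 0 0 0 0 -3 255;0 0 0 0 0 0 255"}}

```text
time: 17.58
position: [0.569, 0.0805, 0.0885]
tool_rot: [-3.122, 0.349, -0.004]
ft_force: [0.1, -0.2, 4.3]
grip_width: 0.159
grip_force: 40.0
```

```bash
python3 c.py
```

```text
[0.568995   0.08051631 0.08850309] [ 0.05077674 -0.18219263  4.28579143] [ 0.03123973  0.09914695 -0.21641582] [ 0.19  0.3  -0.44  1.79  0.14  1.09 -2.09]
tool y deg -102.77153616977021
rim 1624 (array([0.56914739, 0.08003431]), np.float64(0.00045040105663397834), 71) 0.07951067051248033
flange 9110 (array([0.57269789, 0.07985557]), np.float64(0.0007601092340396853), 81) 0.08559876039960551
```

Smooth so far: 22° turned, with low torque. Turning the remaining 23°.

Request:
{"op": "move_arm", "data": {"increments": "0 0 0 0 0 -3 255;0 0 0 0 0 -4 255;0 0 0 0 0 -4 255;0 0 0 0 0 -4 255;0 0 0 0 0 -4 255;0 0 0 0 0 -3 255;0 0 0 0 0 -1 255;0 0 0 0 0 0 255"}}

```text
time: 18.3
position: [0.5689, 0.0806, 0.0885]
tool_rot: [-2.99, 0.961, -0.003]
ft_force: [0.9, -0.2, 5.7]
grip_width: 0.153
grip_force: 40.0
```

Request:
{"op": "move_arm", "data": {"increments": "0 0 0 0 0 0 255;0 0 0 0 0 0 255;0 0 0 0 0 0 255;0 0 0 0 0 0 255;0 0 0 0 0 0 255;0 0 0 0 0 0 255;0 0 0 0 0 0 255;0 0 0 0 0 0 255"}}

```text
time: 18.97
position: [0.5689, 0.0806, 0.0885]
tool_rot: [-2.99, 0.96, -0.003]
ft_force: [-0.3, -0.0, 4.9]
grip_width: 0.161
grip_force: 40.0
```

```bash
python3 c.py; python3 -c "
from h import *
p=ctrl.get_image('scene');save(p,'pics/s6.png')
a=cv2.imread('pics/w5.png')[130:330,140:540];b=cv2.resize(cv2.imread('pics/s6.png')[240:400,260:460],(500,400))
cv2.imwrite('pics/c6.png',np.vstack([cv2.resize(a,(500,250)),b[50:]]))"
```

```text
[0.56886994 0.08062125 0.08850809] [-0.30698722 -0.02761403  4.93354477] [0.08760533 0.1018635  0.05746489] [ 0.15  0.29 -0.39  1.79  0.12  1.08 -2.47]
tool y deg -125.58820121875421
rim 1740 (array([0.56893653, 0.08025775]), np.float64(0.0003461726327695924), 77) 0.07950876848637126
flange 9182 (array([0.57200256, 0.07816409]), np.float64(0.0009469534451266928), 83) 0.0855993653198056
```

View pics/c6.png

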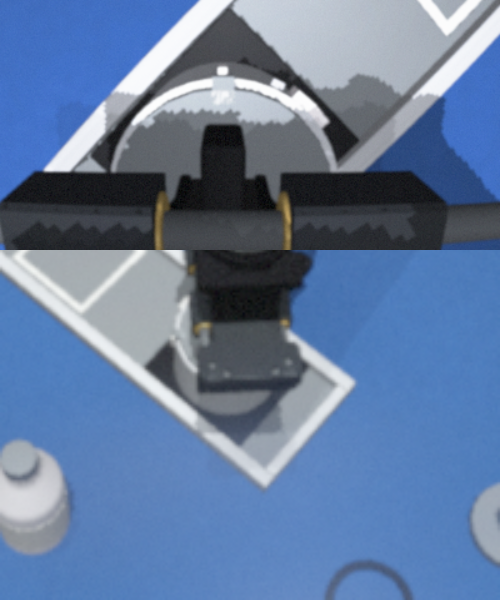

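The lid's ear at (222,85) lines up with the half-way pip at (222,72). The pot stands on the station, everything is still, and the grip is 40 N. Handing in.

```bash
python3 -c "
from bench import ctrl
print(ctrl.close_job())"
```

```text
the job is handed in; nothing more can be done
None
```

The job is handed in: the pot is centred on the service station to within about 2 mm, and the lid is seated, twisted about 45° to the half-way pip and still gripped at 40 N. The bench gave no verdict, and I did not re-measure the bystanders at the end.

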